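# Stand the kit case heavy end down

### The job

Something heavy is shut in one end of the orange kit case lying on the worktop. Lift the case to find out which end is the heavy one, then stand it on that end on the floor of the blue sloping stand, squarely between the low side cheeks with its broad faces looking up and down the slope, and let go so that it stays standing by itself. Set it down gently, and leave the other things on the worktop where they are.

Things in the scene. Friction and masses are not known exactly. Their poses are not given: they have to be found in the camera images.
- case: closed orange kit case, black bumpers at both ends: a box 160 mm long (its x), 54 wide (y), 44 high (z), lying flat, z up, at the start. Origin: centre of its underside. The long sides (54 mm apart) are flat, good to grip. Both ends look alike: which one is heavy (+x or -x) changes from start to start and neither looks nor axes tell it; lift it and note which end dips or pulls.
- case_mid (a point): middle of the case's volume, 22 mm above its underside's centre; axes as the case. The shell weighs 0.15 kg; a steel piece of 0.38 to 0.54 kg is shut in a pocket 53 mm from the middle towards the heavy end, 20 g of foam in the pocket at the other end: the balance point lies 35 to 40 mm from the middle.
- stand: blue sheet-metal stand, fixed, base plate 104 (x) x 116 (y) mm; origin at the centre of its underside, z up; x points to its low side, away from the robot within 0.35 rad. The case stands on it on an end, square to the floor, so leaning 17 degrees to the low side; with the heavy end up it topples over the lip when let go.
- stand_floor: the stand's sloping floor, black mat, tilted 17 degrees: z is its normal, x runs down the slope. Origin: centre of its upper face, 34 mm above the worktop. 90 mm along x; 96 mm along y between cheeks 16 mm high; a lip 6 mm high closes the low edge, the high edge is open. The case's 44 mm go along x, its 54 mm along y, either face down the slope.
- drill_stand: bystander, not to be disturbed: wooden stand with seven drill bits, 32x100x98 mm; origin at the centre of its underside
- tape: bystander, not to be disturbed: roll of black tape, 62 mm across, 19 mm high; origin at the centre of its underside
- vee_block: bystander, not to be disturbed: milled steel block with a slot, 40x60x28 mm; origin at the centre of its underside
- pliers: bystander, not to be disturbed: blue-handled pliers, 61x183x14 mm; origin at the centre of its underside
- screwdriver: bystander, not to be disturbed: red screwdriver, 31x201x27 mm; origin at the centre of its underside
- wrench: bystander, not to be disturbed: adjustable wrench, 44x187x12 mm; origin at the centre of its underside

How it is judged (in metres and radians):
On the way:
1. the case is lifted clear of the worktop: its middle at least 100 mm up (height (world z) of case_mid above 0.1 m), for 0.2 s.
At the end, for the whole second after the job is handed in: Released and at rest, standing on an end on the sloping floor: long axis within 0.1 rad of the floor normal, width within 0.2 rad of the floor's y, its middle 74 to 88 mm off the floor, -28 to 30 mm along x and within 24 mm in y of its centre; bystanders moved under 30 mm (angle between the x axis of case and the z axis of stand_floor, either way round below 0.1 rad and angle between the y axis of case and the y axis of stand_floor, either way round below 0.2 rad and z of case_mid in the frame of stand_floor between 0.074 and 0.088 m and x of case_mid in the frame of stand_floor between -0.028 and 0.03 m and y of case_mid in the frame of stand_floor between -0.024 and 0.024 m and linear speed of case below 0.02 m/s and angular speed of case below 0.1 rad/s); the robot touches nothing.
It fails at once if the case is dropped or rammed on the stand (more than 80 N) (contact force between case and stand above 80 N).
It fails at once if a bystander is moved by more than 30 mm (distance of any of drill_stand, tape, vee_block, pliers, screwdriver, wrench from where it was at the start of the episode above 0.03 m).
It also fails if it takes over 54 s, if anything falls off the work surface, if the arm or the gripper's body presses on something with over 40 N, if the wrist force passes 120 N, or if a joint passes its speed limit or range.

### The arm

A 6-joint arm with a two-finger parallel gripper is mounted at the origin on a cart in front of the work surface, level with it; the furniture and walls round the work are solid. World frame = base frame: x ahead of the robot, y to its left, z up, the work surface at z = 0. Lengths are in mm, angles in rad, forces in N, time in s.
With the tool pointing down it reaches from about 275 to 750 mm from the base axis. Payload 10.2 kg.
Tool frame: the origin (TCP) lies at the very end of the fingers, on their centre line; the grasp point (between the pads) lies 19 mm behind it; z points along the fingers, y is the direction in which the jaws open and shut (so a half turn about z gives the same grasp; the last joint's range is limited). The gripper opens to 85 mm and grips with 20 to 120 N. Pads are 22 mm wide; open, the fingers measure 114 mm over their backs; the gripper's body (76 mm by 85 mm) begins 54 mm behind the grasp point. The pads swing forward as they close: fully open they stand 13 mm farther back than shut.
Start: joints at [1.005, 0.313, 1.498, -0, 1.331, -0.223], TCP at [176.479, 494.456, 231.294] pointing down, gripper open.
Joint ranges: [-2.94, 2.94], [-0.97, 2.17], [0.19, 2.56], [-1.23, 4.37], [0.02, 3.11], [-2.88, 2.88]. Speed limits (rad/s): [2.39, 2.39, 3.01, 3.14, 3.14, 3.14].

### API

Orientations are given as a unit quaternion [w, x, y, z].
In Python, from rig import ctrl, eyes, order gives the robot as it stands.
- The arm moves only by the tool move_arm, never from a script. Its argument "deltas" is a list of rows, each a list of 6 numbers: the shift along the tool's x, y, z in cm, then the turn, a rotation vector about the tool's x, y, z in degrees. A call has exactly 10 rows; each row shifts and turns the commanded pose from where the row before left it, along the tool's axes as they then stand; what a row does not reach is not made up. A row lasts 1/10 s, in which the tool goes at most 50 mm and 8.59 degrees, less where a joint would pass 70% of its speed; a pose out of reach is approached as far as the arm can. A call is refused whole if a number of a shift passes 5 or a number of a turn 8.59, either way. A call with a gripper value outside its range is refused whole. "grip" is the finger opening in cm, from 0 to 8.54, set as the call begins (left out, the last holds). The fingers move at their own pace and stop on an object; "newtons" is the grip in N (left out, the last holds). Time passes only in rows, so rows that do not move let the fingers close, or fill a call up. It gives the time, the measured TCP pose, the force and the opening at its end, in the units of the state.
- ctrl.sense(): the state, without advancing time (a new reading comes with each control period).
- eyes.capture(name): name is "side" or "top"; returns the picture (384x512x3 uint8, blue, green, red); there is no depth.
- eyes.camera_params(name): a dict with "K" (3x3 intrinsics, pixels), "k1" (the pictures are not rectified: a ray, as slopes to the right and down, at radius r is drawn at 1 + k1 r^2 times it, then the intrinsics apply), "camera_from_world" (4x4, takes a point from world to camera coordinates). Camera axes: x right, y down, z forward; pixel columns grow to the right and rows downward; lengths in mm; the calibration is good to about 2 mm. A picture is of the moment at which its call begins. camera_params takes no time and is no camera call.
- order.finish_job(): hands the job in, once; it reports no verdict.
The state is a dict: "time_s": time; "joints": joint angles; "dq": joint speeds; "tau": joint torques, N m; "eef_pos": TCP position; "ee_rot": TCP orientation; "force": force on the tool from outside, world axes, zero at the start; "wrist_torque": the same for the moment, N m; "grip_width": opening from 0.0 (shut) to 1.0 (fully open).
Only numpy, scipy, OpenCV 4.12 (cv2) and the standard library are available. Lean on these libraries where they do the work, as an engineer would, in place of code of your own. Each camera call takes 0.05 s, during which the arm holds its last target.

## Working session

There is one attempt and no reset: what is moved stays moved. The work goes in short steps, Python scripts to look and compute and a tool call to move; the robot and the scene stay as the last step left them, time stands still between calls to the robot, and variables do not carry over. Pictures are saved under pics/ and viewed, and the job is handed in when it is done.

Besides the shell and the picture viewer there is one more tool, called after "Request:" as name([rows], argument=value, ...), one row to a line, values as JSON. move_arm: Moves the arm, as the interface text tells. Its arguments: {"type":"object","properties":{"deltas":{"type":"array"},"grip":{"type":"number"},"newtons":{"type":"number"}},"required":["deltas"]}

```bash
ls; mkdir -p pics; python3 - <<'E'
from rig import ctrl,eyes,order
import cv2
s=ctrl.sense();print(s)
for n in("side","top"):
    im=eyes.capture(n);cv2.imwrite(f"pics/{n}0.png",im)
    print(n,eyes.camera_params(n))
E
```

```text
pics
{'time_s': 0.0, 'joints': array([ 1.00461054e+00,  3.13475252e-01,  1.49846929e+00,  1.92065319e-05,
        1.33096675e+00, -2.23388627e-01]), 'dq': array([-4.52387574e-05, -5.47906989e-04, -4.03305669e-04, -8.60909935e-04,
        1.14543069e-04, -6.02440409e-04]), 'tau': array([ 1.80648349e-04, -4.12259102e+01, -2.59748948e+01, -1.43064067e-04,
        4.03569342e-03, -7.18898605e-06]), 'eef_pos': array([176.32318427, 494.22985012, 230.71002372]), 'ee_rot': array([-2.62190607e-04,  1.70562819e-01,  9.85346584e-01, -6.05014227e-04]), 'force': array([ 0.18660972,  0.52875114, -0.08899439]), 'wrist_torque': array([-1.42041273e-02,  1.73486766e-02, -4.29076350e-05]), 'grip_width': 1.0003931055566517}
side {'K': array([[437.18295392,   0.        , 255.96073006],
       [  0.        , 437.18295392, 199.75068301],
       [  0.        ,   0.        ,   1.        ]]), 'k1': 0.04067305636316589, 'camera_from_world': array([[ 9.49373063e-01, -3.14049383e-01,  7.98582007e-03,
        -5.85090264e+02],
       [-2.55930770e-01, -7.87921936e-01, -5.60070053e-01,
         1.71726495e+02],
       [ 1.82181857e-01,  5.29671604e-01, -8.28406762e-01,
         1.35101593e+03],
       [ 0.00000000e+00,  0.00000000e+00,  0.00000000e+00,
         1.00000000e+00]])}
top {'K': array([[479.12620021,   0.        , 262.55322008],
       [  0.        , 479.12620021, 186.67033779],
       [  0.        ,   0.        ,   1.        ]]), 'k1': -0.1517146718378955, 'camera_from_world': array([[ 2.29645273e-02, -9.99563042e-01,  1.86106244e-02,
        -3.70982096e+01],
       [-9.88160542e-01, -2.55193208e-02, -1.51286177e-01,
         5.90682258e+02],
       [ 1.51695001e-01, -1.49160691e-02, -9.88314797e-01,
         1.85503312e+03],
       [ 0.00000000e+00,  0.00000000e+00,  0.00000000e+00,
         1.00000000e+00]])}
```

View pics/side0.png

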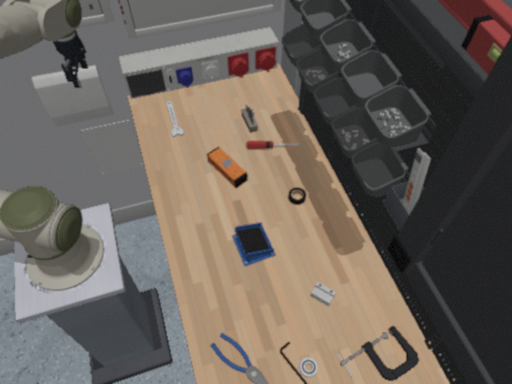

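View pics/top0.png

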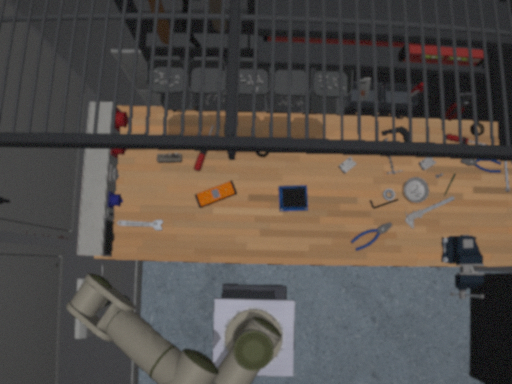

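The side view shows the case at about (227,167), the stand at (254,242), the tape at (297,196) and the screwdriver at (270,145). In the top view the case is at (216,193) and the stand at (293,198). I'll zoom in on both.

```bash
python3 - <<'E'
import cv2
a=cv2.imread("pics/side0.png");b=cv2.imread("pics/top0.png")
cv2.imwrite("pics/sz1.png",cv2.resize(a[135:275,190:320],None,fx=5,fy=5,interpolation=cv2.INTER_CUBIC)[:600*2][:700,:650][:600])
cv2.imwrite("pics/sz2.png",cv2.resize(a[210:275,220:290],None,fx=9,fy=9,interpolation=cv2.INTER_CUBIC))
cv2.imwrite("pics/tz1.png",cv2.resize(b[165:225,185:320],None,fx=5.9,fy=5.9,interpolation=cv2.INTER_CUBIC))
E
```

```text
(no output)
```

View pics/sz1.png

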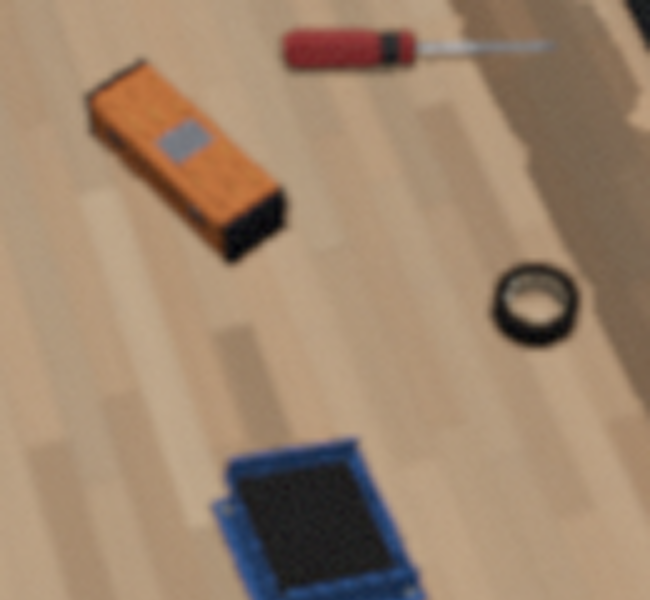

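View pics/sz2.png

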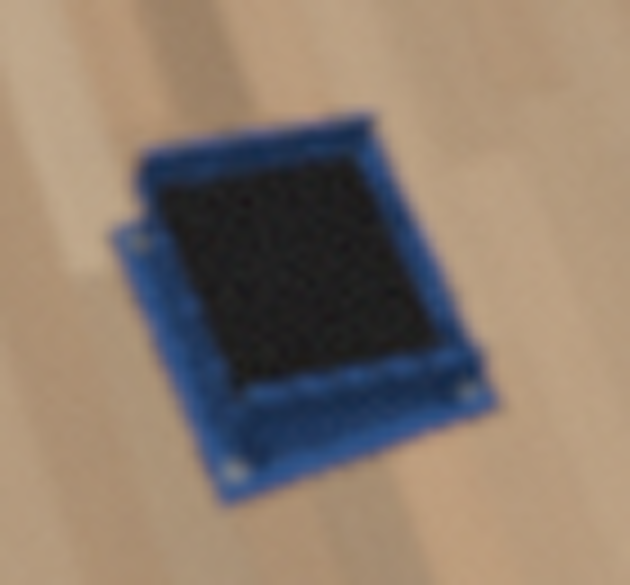

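View pics/tz1.png

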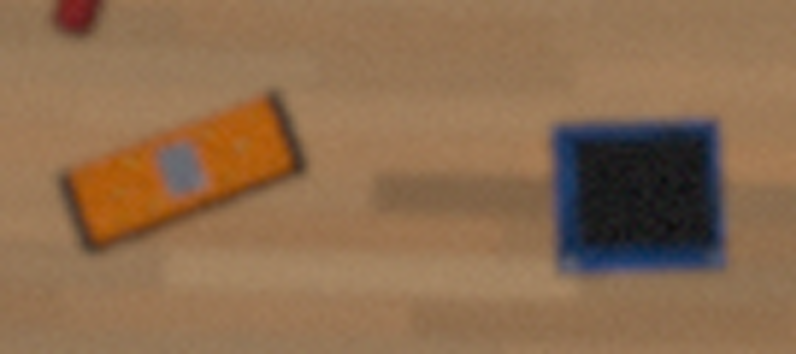

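```bash
cat > h.py <<'E'
import numpy as np,cv2
from scipy.spatial.transform import Rotation as R
from scipy.optimize import least_squares
from rig import ctrl,eyes,order
P={n:eyes.camera_params(n) for n in("side","top")}
def proj(n,X):
    p=P[n];T=p["camera_from_world"];X=np.atleast_2d(X)
    c=X@T[:3,:3].T+T[:3,3];s=c[:,:2]/c[:,2:];s=s*(1+p["k1"]*(s**2).sum(1,keepdims=True))
    return s*[p["K"][0,0],p["K"][1,1]]+[p["K"][0,2],p["K"][1,2]]
def ray(n,uv):
    p=P[n];d=(np.array(uv)-[p["K"][0,2],p["K"][1,2]])/p["K"][0,0];s=d.copy()
    for _ in range(20): s=d/(1+p["k1"]*(s@s))
    T=p["camera_from_world"];Rm=T[:3,:3];return -Rm.T@T[:3,3],Rm.T@np.array([s[0],s[1],1])
def atz(n,uv,z):
    o,d=ray(n,uv);return o+d*(z-o[2])/d[2]
def pose(x,y,th): return R.from_euler('z',th),np.array([x,y,0.])
def box(a,b,z0,z1): return np.array([[i*a/2,j*b/2,z] for z in(z0,z1) for i in(-1,1) for j in(-1,1)])
E
cat > fit.py <<'E'
from h import *
u1=lambda U,V,s,ox,oy:((U+.5)/s-.5+ox,(V+.5)/s-.5+oy)
S1=lambda U,V:u1(U,V,5,190,135);S2=lambda U,V:u1(U,V,9,220,210);T1=lambda U,V:u1(U,V,5.9,185,165)
for n in P: print(n,ray(n,(0,0))[0])
print("case top pts")
case=[("side",S1(88,98)),("side",S1(143,63)),("side",S1(285,190)),("side",S1(222,228)),
("top",T1(62,175)),("top",T1(275,92)),("top",T1(303,168)),("top",T1(92,248))]
for n,p in case: print(n,atz(n,p,44).round(1))
print("stand base")
st=[("side",S2(110,232)),("side",S2(225,505)),("side",S2(502,408)),("top",T1(560,271)),("top",T1(725,266))]
for n,p in st: print(n,atz(n,p,3).round(1))
E
python3 fit.py
```

```text
side [ 353.28843841 -764.03493967 1220.0420262 ]
top [ 303.14159151    5.66161312 1923.40916281]
case top pts
side [510.5 222.4  44. ]
side [555.5 241.5  44. ]
side [616.6 103.1  44. ]
side [566.8  85.6  44. ]
top [554.4 243.8  44. ]
top [614.5 102.5  44. ]
top [563.3  82.   44. ]
top [505.7 221.5  44. ]
stand base
side [504.8 -91.9   3. ]
side [ 511.8 -205.3    3. ]
side [ 613.3 -200.     3. ]
top [502.5 -93.8   3. ]
top [ 508.6 -206.9    3. ]
```

```bash
cat > ov.py <<'E'
from h import *
import sys
def ov(n,im,crop,s,out,sets):
    x0,y0,x1,y1=crop
    o=cv2.resize(im[y0:y1,x0:x1],None,fx=s,fy=s,interpolation=cv2.INTER_CUBIC)
    for pts,edges,col in sets:
        q=(proj(n,pts)-[x0,y0]+.5)*s-.5
        for a,b in edges: cv2.line(o,tuple(np.int32(q[a].round())),tuple(np.int32(q[b].round())),col,1)
    cv2.imwrite(out,o)
BE=[(0,1),(1,3),(3,2),(2,0),(4,5),(5,7),(7,6),(6,4),(0,4),(1,5),(2,6),(3,7)]
QE=[(0,1),(1,3),(3,2),(2,0)]
SX,SY,ST=558.5,-147,0.055
CX,CY,CT=561,163,-1.163
def sets(dx=0,SX=SX,SY=SY,ST=ST):
    r,t=pose(SX,SY,ST); rc,tc=pose(CX,CY,CT)
    fl=np.array([[i*45,j*48,0] for i in(-1,1) for j in(-1,1)])
    tilt=R.from_euler('y',17,degrees=True)
    f=tilt.apply(fl)+[dx,0,34]; ck=tilt.apply(fl+[0,0,16])+[dx,0,34]
    return [(r.apply(box(104,116,0,3))+t,BE,(0,255,255)),(r.apply(f)+t,QE,(0,255,0)),(r.apply(ck)+t,QE,(255,0,255)),(rc.apply(box(160,54,0,44))+tc,BE,(255,255,0))]
if __name__=="__main__":
    a=cv2.imread("pics/side0.png");b=cv2.imread("pics/top0.png")
    ov("side",a,(195,135,295,275),4.2,"pics/o_s.png",sets())
    ov("top",b,(185,165,320,225),5.9,"pics/o_t.png",sets())
E
python3 ov.py
```

```text
(no output)
```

View pics/o_s.png

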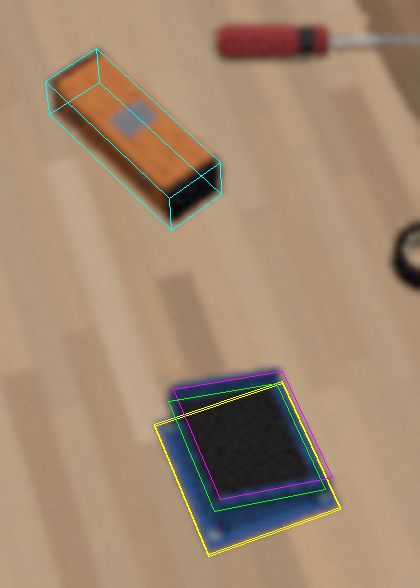

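View pics/o_t.png

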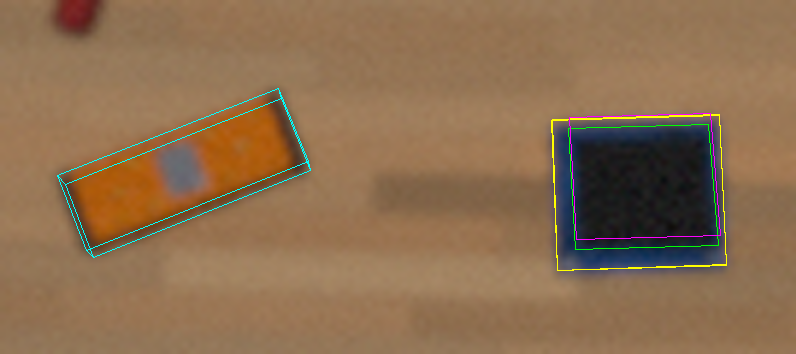

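```bash
cat > plan.py <<'E'
from h import *
import json
def q2R(q): return R.from_quat([q[1],q[2],q[3],q[0]])
def down(az): # tool z down, tool y azimuth az
    y=np.array([np.cos(az),np.sin(az),0]);z=np.array([0,0,-1.]);return R.from_matrix(np.c_[np.cross(y,z),y,z])
def plan(tp,tR,n,dp=.1,da=.5,start=None):
    if start is None:
        s=ctrl.sense();p0,R0=s["eef_pos"],q2R(s["ee_rot"])
    else: p0,R0=start
    rv=(R0.inv()*tR).as_rotvec();p=p0.copy();Rc=R0;rows=[]
    for k in range(1,n+1):
        f=k/n; dpos=Rc.inv().apply(p0+f*(tp-p0)-p)/10
        Rt=R0*R.from_rotvec(rv*f);dr=np.degrees((Rc.inv()*Rt).as_rotvec())
        dpos=np.round(dpos/dp)*dp;dr=np.round(dr/da)*da
        p=p+Rc.apply(dpos*10);Rc=Rc*R.from_rotvec(np.radians(dr))
        rows.append([round(float(v),3)+0 for v in[*dpos,*dr]])
    for i in range(0,n,10): print(json.dumps(rows[i:i+10]))
    print("end",p.round(1),"rot err deg",np.degrees((Rc.inv()*tR).magnitude()).round(2))
    return p,Rc
E
python3 - <<'E'
from plan import *
plan(np.array([561,163,130.]),down(.408),20)
E
```

```text
[[-2.4, -0.9, 0.5, 0.0, 0.0, 2.5], [-2.4, -0.8, 0.5, 0.0, 0.0, 2.0], [-2.4, -0.7, 0.5, 0.0, 0.0, 2.5], [-2.5, -0.7, 0.5, 0.0, 0.0, 2.5], [-2.5, -0.5, 0.5, 0.0, 0.0, 2.0], [-2.5, -0.4, 0.5, 0.0, 0.0, 2.5], [-2.5, -0.3, 0.5, 0.0, 0.0, 2.5], [-2.5, -0.2, 0.5, 0.0, 0.0, 2.5], [-2.5, -0.1, 0.5, 0.0, 0.0, 2.0], [-2.6, 0.0, 0.5, 0.0, 0.0, 2.5]]
[[-2.5, 0.1, 0.5, 0.0, 0.0, 2.5], [-2.5, 0.2, 0.6, 0.0, 0.0, 2.0], [-2.6, 0.3, 0.5, 0.0, 0.0, 2.5], [-2.5, 0.4, 0.5, 0.0, 0.0, 2.5], [-2.5, 0.6, 0.5, 0.0, 0.0, 2.0], [-2.4, 0.6, 0.5, 0.0, 0.0, 2.5], [-2.5, 0.7, 0.5, 0.0, 0.0, 2.5], [-2.4, 0.8, 0.5, 0.0, 0.0, 2.5], [-2.3, 0.9, 0.5, 0.0, 0.0, 2.0], [-2.3, 1.0, 0.5, 0.0, 0.0, 2.5]]
end [560.5 163.2 129.9] rot err deg 0.07
```

Request:
move_arm([
  [-2.4,-0.9,0.5,0,0,2.5],
  [-2.4,-0.8,0.5,0,0,2],
  [-2.4,-0.7,0.5,0,0,2.5],
  [-2.5,-0.7,0.5,0,0,2.5],
  [-2.5,-0.5,0.5,0,0,2],
  [-2.5,-0.4,0.5,0,0,2.5],
  [-2.5,-0.3,0.5,0,0,2.5],
  [-2.5,-0.2,0.5,0,0,2.5],
  [-2.5,-0.1,0.5,0,0,2],
  [-2.6,0,0.5,0,0,2.5],
], grip=8.5)

```text
time_s: 1.1
eef_pos: [369.6, 328.1, 180.8]
ee_rot: [-0.0, 0.368, 0.93, -0.0]
force: [-0.6, 0.3, 0.2]
grip_width: 0.995
```

Request:
move_arm([
  [-2.5,0.1,0.5,0,0,2.5],
  [-2.5,0.2,0.6,0,0,2],
  [-2.6,0.3,0.5,0,0,2.5],
  [-2.5,0.4,0.5,0,0,2.5],
  [-2.5,0.6,0.5,0,0,2],
  [-2.4,0.6,0.5,0,0,2.5],
  [-2.5,0.7,0.5,0,0,2.5],
  [-2.4,0.8,0.5,0,0,2.5],
  [-2.3,0.9,0.5,0,0,2],
  [-2.3,1.0,0.5,0,0,2.5],
])

```text
time_s: 2.1
eef_pos: [561.1, 162.8, 129.7]
ee_rot: [-0.0, 0.55, 0.835, -0.0]
force: [-0.3, 0.8, 0.8]
grip_width: 0.993
```

```bash
python3 - <<'E'
from plan import *
from ov import *
s=ctrl.sense();print(s["joints"],s["eef_pos"])
plan(np.array([561,163,5.]),down(.408),10,.05,.1)
ov("side",eyes.capture("side"),(195,135,295,275),4.2,"pics/s1.png",sets())
ov("top",eyes.capture("top"),(185,165,320,225),5.9,"pics/t1.png",sets())
E
```

```text
[ 8.19098113e-02  5.34612594e-01  1.44539648e+00  3.77131279e-05
  1.16237624e+00 -3.24143466e-01] [561.14722474 162.76663345 129.71854345]
[[0.0, 0.0, 1.25, 0.0, 0.0, 0.0], [0.0, 0.0, 1.25, 0.0, 0.0, 0.0], [0.0, 0.0, 1.25, 0.0, 0.0, 0.0], [0.0, 0.0, 1.25, 0.0, 0.0, 0.0], [0.0, 0.0, 1.25, 0.0, 0.0, -0.1], [0.0, 0.0, 1.25, 0.0, 0.0, 0.0], [0.0, 0.0, 1.25, 0.0, 0.0, 0.0], [0.0, 0.0, 1.25, 0.0, 0.0, 0.0], [0.0, 0.0, 1.2, 0.0, 0.0, 0.0], [0.0, 0.0, 1.25, 0.0, 0.0, 0.0]]
end [561.  162.8   5.2] rot err deg 0.05
```

View pics/s1.png

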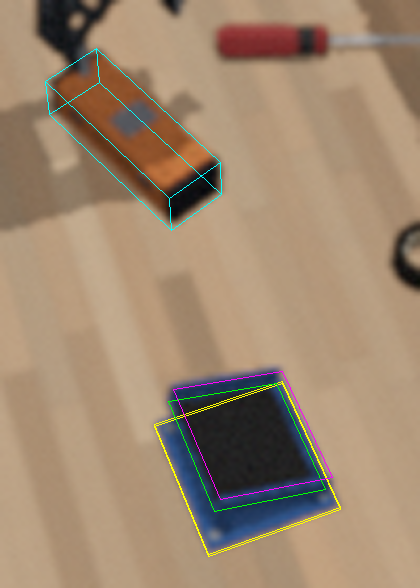

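The case sits within its predicted outline (ends at about (70,80) and (195,185)), and the gripper is above it. I'll go down and grip.

Request:
move_arm([
  [0,0,1.25,0,0,0],
  [0,0,1.25,0,0,0],
  [0,0,1.25,0,0,0],
  [0,0,1.25,0,0,0],
  [0,0,1.25,0,0,0],
  [0,0,1.25,0,0,0],
  [0,0,1.25,0,0,0],
  [0,0,1.25,0,0,0],
  [0,0,1.2,0,0,0],
  [0,0,1.2,0,0,0],
])

```text
time_s: 3.2
eef_pos: [560.6, 163.5, 5.3]
ee_rot: [-0.0, 0.549, 0.836, -0.0]
force: [1.2, 0.4, 0.2]
grip_width: 0.995
```

Request:
move_arm([
  [0,0,0,0,0,0],
  [0,0,0,0,0,0],
  [0,0,0,0,0,0],
  [0,0,0,0,0,0],
  [0,0,0,0,0,0],
  [0,0,0,0,0,0],
  [0,0,0,0,0,0],
  [0,0,0,0,0,0],
  [0,0,0,0,0,0],
  [0,0,0,0,0,0],
], grip=4.0, newtons=100)

```text
time_s: 4.2
eef_pos: [561.5, 163.7, 7.3]
ee_rot: [0.001, 0.549, 0.836, 0.001]
force: [1.3, 2.3, 5.5]
grip_width: 0.618
```

```bash
python3 - <<'E'
from plan import *
s=ctrl.sense();print(s["eef_pos"],s["force"],s["wrist_torque"],s["grip_width"])
E
```

```text
[561.46199512 163.73477649   7.27299745] [1.32901312 2.25037304 5.52995805] [ 0.189145   -0.1371405   0.03707645] 0.6176993137753123
```

Request:
move_arm([
  [0,0,-0.5,0,0,0],
  [0,0,-0.5,0,0,0],
  [0,0,-1,0,0,0],
  [0,0,-1.5,0,0,0],
  [0,0,-2,0,0,0],
  [0,0,-2.5,0,0,0],
  [0,0,-3,0,0,0],
  [0,0,-3,0,0,0],
  [0,0,-2,0,0,0],
  [0,0,-1,0,0,0],
])

```text
time_s: 5.2
eef_pos: [561.1, 163.6, 179.2]
ee_rot: [0.001, 0.549, 0.836, 0.001]
force: [-0.2, 0.0, -6.2]
grip_width: 0.618
```

Request:
move_arm([
  [0,0,-0.5,0,0,0],
  [0,0,0,0,0,0],
  [0,0,0,0,0,0],
  [0,0,0,0,0,0],
  [0,0,0,0,0,0],
  [0,0,0,0,0,0],
  [0,0,0,0,0,0],
  [0,0,0,0,0,0],
  [0,0,0,0,0,0],
  [0,0,0,0,0,0],
])

```text
time_s: 6.2
eef_pos: [560.6, 163.5, 181.3]
ee_rot: [0.0, 0.549, 0.836, -0.0]
force: [0.8, 0.9, -5.5]
grip_width: 0.615
```

```bash
python3 - <<'E'
from plan import *
s=ctrl.sense();print(s["eef_pos"],s["joints"],s["force"],s["wrist_torque"],s["grip_width"])
w=R.from_euler('z',.408).apply([1,0,0]);print("torque in tool axes",q2R(s["ee_rot"]).inv().apply(s["wrist_torque"]))
for n,c in(("side",(190,60,320,260)),("top",(170,130,320,230))):
    im=eyes.capture(n);x0,y0,x1,y1=c;cv2.imwrite(f"pics/{n}2.png",cv2.resize(im[y0:y1,x0:x1],None,fx=3,fy=3,interpolation=cv2.INTER_CUBIC))
E
```

```text
[560.6276434  163.53896342 181.3084386 ] [ 8.33552818e-02  4.82293597e-01  1.38524699e+00 -2.46942376e-05
  1.27402401e+00 -3.24319563e-01] [ 0.79091725  0.90569294 -5.47880324] [0.2056216  0.04079167 0.02622702] 0.6153154725231287
torque in tool axes [-0.0440777   0.20494301 -0.02622173]
```

View pics/side2.png

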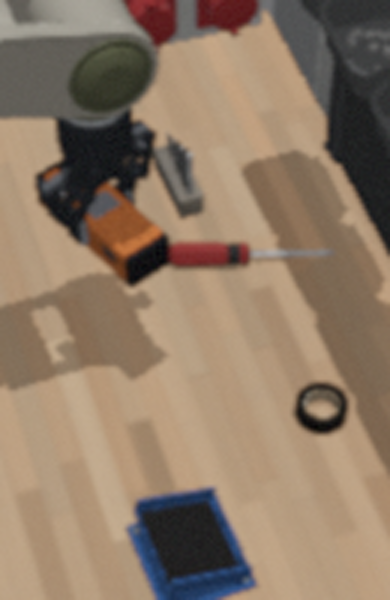

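```bash
python3 - <<'E'
from plan import *
from ov import *
D=[([.31347,1.49847],(176.32,494.23,230.71)),([.53461,1.4454],(561.15,162.77,129.72)),([.48229,1.38525],(560.63,163.54,181.31))]
A=[];b=[]
for (q2,q3),(x,y,z) in D:
    r=np.sqrt(x*x+y*y-116.5**2)
    A+=[[np.sin(q2),np.sin(q2+q3),0],[np.cos(q2),np.cos(q2+q3),1]];b+=[r,z]
sol=np.linalg.lstsq(np.array(A),np.array(b),rcond=None);print(sol[0],(np.array(A)@sol[0]-b).round(1))
# overlay of case held
s=ctrl.sense();Rt=q2R(s["ee_rot"]);p=s["eef_pos"]+Rt.apply([0,0,-14.7])
bx=np.array([[i*80,j*27,k*22] for k in(-1,1) for i in(-1,1) for j in(-1,1)])
S=[(Rt.apply(bx)+p,BE,(255,255,0))]
ov("side",eyes.capture("side"),(190,60,320,180),6,"pics/s3.png",S)
E
```

```text
[413.38976941 396.05351211 -68.49099265] [ 0.4 -0.5  1.4 -0.1 -1.8  0.6]
```

View pics/s3.png

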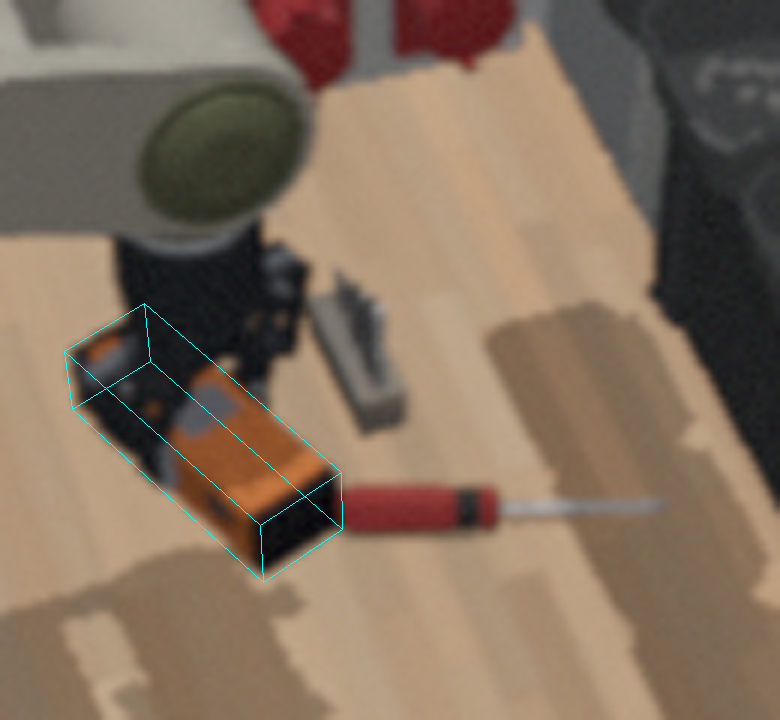

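The side view agrees with the level held-case outline: A end at about (300,540) in the crop, B end at (100,350). The wrist moment of +0.205 N·m about tool y (34 mm × 6 N) makes A the heavy end, the one toward −y and at tool −x. 

I'll lay the case down with A toward the robot. Then I'll regrip it near the light end with a tilted tool, so the turn to upright stays easy for the wrist.

```bash
python3 - <<'E'
from plan import *
st=plan(np.array([450,140,110.]),down(-np.pi/2),20)
plan(np.array([450,140,9.]),down(-np.pi/2),10,start=st)
print("drill",atz("side",(250,118),40),"tape",atz("side",(297,196),10),"sd",atz("side",(258,145),10))
E
```

```text
[[0.1, -0.6, 0.4, 0.0, 0.0, 5.5], [0.1, -0.5, 0.3, 0.0, 0.0, 6.0], [0.0, -0.6, 0.4, 0.0, 0.0, 5.5], [-0.1, -0.5, 0.3, 0.0, 0.0, 5.5], [-0.1, -0.6, 0.4, 0.0, 0.0, 6.0], [-0.2, -0.5, 0.3, 0.0, 0.0, 5.5], [-0.2, -0.6, 0.4, 0.0, 0.0, 5.5], [-0.2, -0.5, 0.4, 0.0, 0.0, 6.0], [-0.4, -0.4, 0.3, 0.0, 0.0, 5.5], [-0.3, -0.5, 0.4, 0.0, 0.0, 5.5]]
[[-0.4, -0.4, 0.3, 0.0, 0.0, 6.0], [-0.5, -0.3, 0.4, 0.0, 0.0, 5.5], [-0.4, -0.3, 0.3, 0.0, 0.0, 5.5], [-0.5, -0.3, 0.4, 0.0, 0.0, 6.0], [-0.6, -0.2, 0.3, 0.0, 0.0, 5.5], [-0.5, -0.2, 0.4, 0.0, 0.0, 5.5], [-0.6, -0.1, 0.4, 0.0, 0.0, 6.0], [-0.5, 0.0, 0.3, 0.0, 0.0, 5.5], [-0.6, 0.0, 0.4, 0.0, 0.0, 5.5], [-0.5, 0.0, 0.3, 0.0, 0.0, 6.0]]
end [450.4 140.5 110.3] rot err deg 0.14
[[0.0, 0.0, 1.0, 0.0, 0.0, 0.0], [0.0, 0.0, 1.0, 0.0, 0.0, 0.0], [0.0, 0.0, 1.0, 0.0, 0.0, 0.0], [0.0, 0.0, 1.1, 0.0, 0.0, 0.0], [0.0, 0.0, 1.0, 0.0, 0.0, 0.0], [0.0, 0.0, 1.0, 0.0, 0.0, 0.0], [0.0, 0.0, 1.0, 0.0, 0.0, 0.0], [0.0, 0.0, 1.0, 0.0, 0.0, 0.0], [0.0, 0.0, 1.0, 0.0, 0.0, 0.0], [0.0, 0.1, 1.0, 0.0, 0.0, 0.0]]
end [450.4 139.5   9.3] rot err deg 0.14
drill [707.0812647  346.14317934  40.        ] tape [755.42915564 -18.53005499  10.        ] sd [702.18858208 236.23550816  10.        ]
```

Request:
move_arm([
  [0.1,-0.6,0.4,0,0,5.5],
  [0.1,-0.5,0.3,0,0,6],
  [0,-0.6,0.4,0,0,5.5],
  [-0.1,-0.5,0.3,0,0,5.5],
  [-0.1,-0.6,0.4,0,0,6],
  [-0.2,-0.5,0.3,0,0,5.5],
  [-0.2,-0.6,0.4,0,0,5.5],
  [-0.2,-0.5,0.4,0,0,6],
  [-0.4,-0.4,0.3,0,0,5.5],
  [-0.3,-0.5,0.4,0,0,5.5],
])

```text
time_s: 7.35
eef_pos: [505.2, 152.0, 145.5]
ee_rot: [0.0, 0.88, 0.474, 0.0]
force: [0.0, -0.2, -6.4]
grip_width: 0.618
```

Request:
move_arm([
  [-0.4,-0.4,0.3,0,0,6],
  [-0.5,-0.3,0.4,0,0,5.5],
  [-0.4,-0.3,0.3,0,0,5.5],
  [-0.5,-0.3,0.4,0,0,6],
  [-0.6,-0.2,0.3,0,0,5.5],
  [-0.5,-0.2,0.4,0,0,5.5],
  [-0.6,-0.1,0.4,0,0,6],
  [-0.5,0,0.3,0,0,5.5],
  [-0.6,0,0.4,0,0,5.5],
  [-0.5,0,0.3,0,0,6],
])

```text
time_s: 8.35
eef_pos: [450.5, 140.4, 110.5]
ee_rot: [0.0, 1.0, -0.003, 0.001]
force: [1.0, -0.9, -5.5]
grip_width: 0.62
```

```bash
python3 - <<'E'
from plan import *
s=ctrl.sense();print(s["eef_pos"],s["joints"],s["force"],s["wrist_torque"])
plan(np.array([450,140,9.]),down(-np.pi/2),10)
E
```

```text
[450.51364545 140.39841058 110.4506303 ] [ 5.32463892e-02  3.37422944e-01  1.81092935e+00 -3.62444373e-04
  9.92008608e-01  1.63061533e+00] [ 0.99198567 -0.88936044 -5.45917898] [ 0.00698505 -0.24454918 -0.0198355 ]
[[0.0, 0.0, 1.0, 0.0, 0.0, 0.0], [0.0, 0.0, 1.0, 0.0, 0.0, 0.0], [0.0, 0.0, 1.0, 0.0, 0.0, 0.0], [0.0, 0.0, 1.1, 0.0, 0.0, 0.0], [0.0, 0.0, 1.0, 0.0, 0.0, 0.0], [0.0, 0.0, 1.0, 0.0, 0.0, 0.0], [0.0, 0.0, 1.0, 0.0, 0.0, -0.5], [-0.1, 0.0, 1.0, 0.0, 0.0, 0.0], [0.0, 0.0, 1.0, 0.0, 0.0, 0.0], [0.0, 0.0, 1.0, 0.0, 0.0, 0.0]]
end [449.6 140.4   9.4] rot err deg 0.15
```

The moment turned with the case: −0.245 N·m about world y, so the heavy end now points at the robot. That confirms A.

Request:
move_arm([
  [0,0,1.2,0,0,0],
  [0,0,1.6,0,0,0],
  [0,0,1.8,0,0,0],
  [0,0,1.8,0,0,0],
  [0,0,1.4,0,0,0],
  [0,0,1.0,0,0,0],
  [0,0,0.7,0,0,0],
  [0,0,0.4,0,0,0],
  [0,0,0.3,0,0,0],
  [0,0,0,0,0,0],
])

```text
time_s: 9.35
eef_pos: [450.5, 140.5, 8.3]
ee_rot: [0.0, 1.0, -0.001, 0.0]
force: [-0.1, 0.6, -5.7]
grip_width: 0.62
```

Request:
move_arm([
  [0,0,0,0,0,0],
  [0,0,0,0,0,0],
  [0,0,0,0,0,0],
  [0,0,0,0,0,0],
  [0,0,-0.5,0,0,0],
  [0,0,-1.0,0,0,0],
  [0,0,-2.0,0,0,0],
  [0,0,-3.0,0,0,0],
  [0,0,-3.0,0,0,0],
  [0,0,-1.0,0,0,0],
], grip=8.5)

```text
time_s: 10.35
eef_pos: [451.6, 140.7, 116.6]
ee_rot: [-0.0, 1.0, -0.001, 0.003]
force: [0.1, -0.9, 0.8]
grip_width: 0.998
```

```bash
python3 - <<'E'
from plan import *
from ov import *
s=ctrl.sense();print(s["eef_pos"],s["force"])
rc,tc=pose(450,140,0)
S=[(rc.apply(box(160,54,0,44))+tc,BE,(255,255,0))]
ov("side",eyes.capture("side"),(150,120,270,240),5,"pics/s4.png",S)
ov("top",eyes.capture("top"),(160,160,300,270),5,"pics/t4.png",S)
E
```

```text
[451.61418804 140.65651477 116.58670167] [ 0.10811635 -0.86009385  0.82804755]
```

View pics/s4.png

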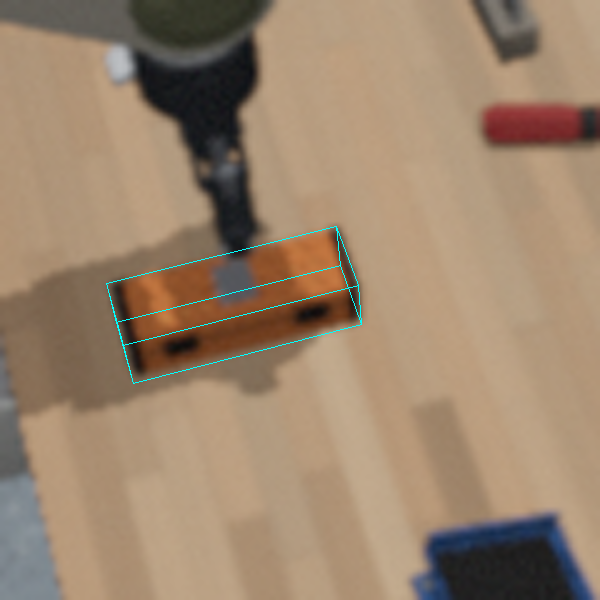

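View pics/t4.png

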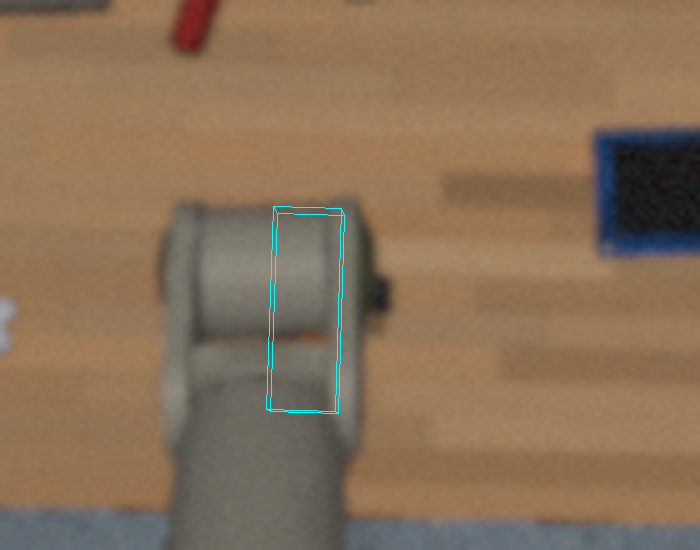

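Both views match the prediction: case at (450,140), long axis along x, heavy end A (left, at (115,310) in the side crop) toward the robot. Next is the 45° tilted regrip.

```bash
python3 - <<'E'
from plan import *
a=np.radians(45)
def tilt(al,h=0):
    z=np.array([-np.sin(al),0,-np.cos(al)]);y=np.array([0,-1.,0]);return R.from_euler('z',h)*R.from_matrix(np.c_[np.cross(y,z),y,z])
st=plan(np.array([540,140.5,80.]),tilt(a),10)
plan(np.array([476.6,140.5,16.6]),tilt(a),10,start=st)
E
```

```text
[[0.9, 0.0, 0.3, 0.0, -4.5, 0.0], [0.9, 0.0, 0.3, 0.0, -4.5, 0.0], [0.9, 0.0, 0.2, 0.0, -4.5, 0.0], [1.0, 0.0, 0.2, 0.0, -4.5, 0.0], [0.9, 0.0, 0.0, 0.0, -4.5, 0.0], [1.0, 0.0, 0.0, 0.0, -4.5, 0.0], [0.9, 0.0, -0.1, 0.0, -4.5, 0.0], [1.0, 0.0, -0.2, 0.0, -4.5, 0.0], [0.9, 0.0, -0.2, 0.0, -4.5, 0.0], [0.9, 0.0, -0.3, 0.0, -4.5, 0.0]]
end [539.8 140.4  80. ] rot err deg 0.22
[[0.0, 0.0, 0.9, 0.0, 0.0, 0.0], [0.0, 0.0, 0.9, 0.0, 0.0, 0.0], [0.0, 0.0, 0.9, 0.0, 0.0, 0.0], [0.0, 0.0, 0.9, 0.0, 0.0, 0.0], [0.0, 0.0, 0.9, 0.0, 0.0, 0.0], [0.0, 0.0, 0.9, 0.0, 0.0, 0.0], [0.0, 0.0, 0.9, 0.0, 0.0, 0.0], [0.0, 0.0, 0.9, 0.0, 0.0, 0.0], [0.0, 0.0, 0.9, 0.0, 0.0, 0.0], [0.0, 0.0, 0.8, 0.0, 0.0, 0.0]]
end [477.  140.6  16.9] rot err deg 0.22
```

Request:
move_arm([
  [0.9,0,0.3,0,-4.5,0],
  [0.9,0,0.3,0,-4.5,0],
  [0.9,0,0.2,0,-4.5,0],
  [1.0,0,0.2,0,-4.5,0],
  [0.9,0,0,0,-4.5,0],
  [1.0,0,0,0,-4.5,0],
  [0.9,0,-0.1,0,-4.5,0],
  [1.0,0,-0.2,0,-4.5,0],
  [0.9,0,-0.2,0,-4.5,0],
  [0.9,0,-0.3,0,-4.5,0],
])

```text
time_s: 11.45
eef_pos: [538.8, 140.2, 76.6]
ee_rot: [-0.0, 0.923, -0.001, -0.385]
force: [0.4, 0.3, -0.1]
grip_width: 0.995
```

Request:
move_arm([
  [0,0,0.9,0,0,0],
  [0,0,0.9,0,0,0],
  [0,0,0.9,0,0,0],
  [0,0,0.9,0,0,0],
  [0,0,0.9,0,0,0],
  [0,0,0.9,0,0,0],
  [0,0,0.9,0,0,0],
  [0,0,0.9,0,0,0],
  [0,0,0.9,0,0,0],
  [0,0,0.8,0,0,0],
])

```text
time_s: 12.45
eef_pos: [475.6, 140.5, 14.9]
ee_rot: [-0.0, 0.924, -0.001, -0.383]
force: [-0.2, 0.6, -0.6]
grip_width: 1.001
```

```bash
python3 - <<'E'
from plan import *
from ov import *
s=ctrl.sense();print(s["eef_pos"],s["joints"],s["force"],q2R(s["ee_rot"]).as_matrix()[:,2])
ov("side",eyes.capture("side"),(150,120,270,240),5,"pics/s5.png",[])
E
```

```text
[475.56080204 140.46662655  14.93737104] [0.03604859 0.95268503 1.22980428 0.02758408 1.74415071 1.60275408] [-0.15132413  0.61727803 -0.55623825] [-0.70716354  0.00168156 -0.70704802]
```

View pics/s5.png

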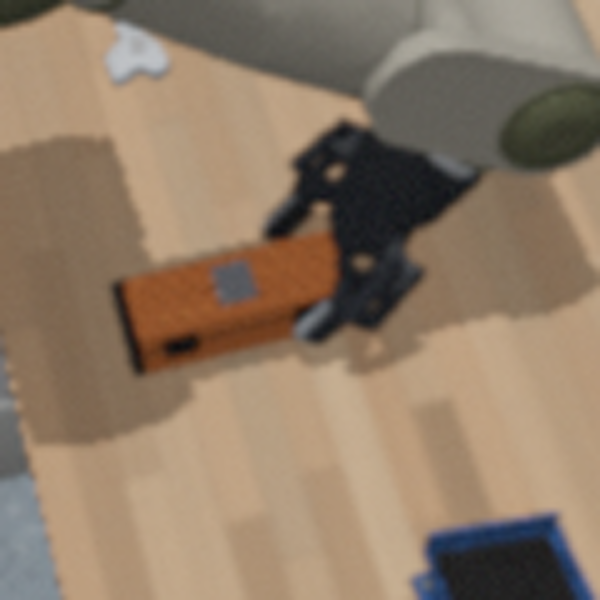

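The tilted fingers straddle the light end at about (310,250) in the crop, and nothing is touching. Raise 2 mm and close.

Request:
move_arm([
  [-0.15,0,-0.15,0,0,0],
  [0,0,0,0,0,0],
  [0,0,0,0,0,0],
  [0,0,0,0,0,0],
  [0,0,0,0,0,0],
  [0,0,0,0,0,0],
  [0,0,0,0,0,0],
  [0,0,0,0,0,0],
  [0,0,0,0,0,0],
  [0,0,0,0,0,0],
], grip=4.0, newtons=115)

```text
time_s: 13.5
eef_pos: [477.0, 140.4, 18.3]
ee_rot: [-0.001, 0.924, -0.001, -0.382]
force: [4.5, 0.7, 6.5]
grip_width: 0.619
```

```bash
python3 - <<'E'
from plan import *
s=ctrl.sense();print(s["eef_pos"],s["force"],s["grip_width"],s["wrist_torque"])
R0=q2R(s["ee_rot"]);up=R0.inv().apply([0,0,1]);print(up)
E
```

```text
[477.00184852 140.41058628  18.29610295] [4.47261245 0.66112624 6.52741773] 0.6190424160579843 [-0.03188573 -0.11077809  0.01133444]
[-7.05516682e-01 -5.64928988e-05 -7.08693310e-01]
```

Request:
move_arm([
  [-0.4,0,-0.4,0,0,0],
  [-0.4,0,-0.4,0,0,0],
  [-0.7,0,-0.7,0,0,0],
  [-1,0,-1,0,0,0],
  [-1.4,0,-1.4,0,0,0],
  [-1.8,0,-1.8,0,0,0],
  [-1.8,0,-1.8,0,0,0],
  [-1.6,0,-1.6,0,0,0],
  [-1,0,-1,0,0,0],
  [-0.5,0,-0.5,0,0,0],
])

```text
time_s: 14.5
eef_pos: [476.3, 140.5, 168.9]
ee_rot: [-0.0, 0.924, -0.001, -0.382]
force: [0.5, -0.2, -7.0]
grip_width: 0.622
```

```bash
cat > held.py <<'E'
from plan import *
from ov import *
# case axes in tool frame at regrip (phi = extra dip about tool y)
REL=np.array([-20.6,0,15.4])
a=np.radians(45)
def heldbox(s,phi=0.,rel=REL):
    Rt=q2R(s["ee_rot"]);p=s["eef_pos"]
    z=np.array([-np.sin(a),0,-np.cos(a)]);y=np.array([0,-1.,0]);RT=R.from_matrix(np.c_[np.cross(y,z),y,z])
    g=np.array([0,0,-15.])
    Rc=RT.inv() # case axes (x outwards light end) in tool
    rot=R.from_rotvec([0,np.radians(phi),0])
    bx=np.array([[i*80,j*27,k*22] for k in(-1,1) for i in(-1,1) for j in(-1,1)])
    pts=rot.apply(Rc.apply(bx)+rel-g)+g
    return Rt.apply(pts)+p, Rt.apply(rot.apply(rel-g)+g)+p, Rt*rot*Rc
E
python3 - <<'E'
from held import *
s=ctrl.sense();print(s["eef_pos"],s["force"],s["wrist_torque"],s["joints"])
b,m,_=heldbox(s);print(m)
ov("side",eyes.capture("side"),(150,60,280,180),5,"pics/s6.png",[(b,BE,(255,255,0))])
E
```

```text
[476.34650852 140.50011478 168.92917611] [ 0.47361974 -0.20965281 -7.01663687] [ 0.00819981 -1.49939135  0.03271493] [0.03606172 0.75376181 1.16296386 0.02998141 2.00757836 1.61070088]
[450.88291297 140.56082179 172.55155323]
```

View pics/s6.png

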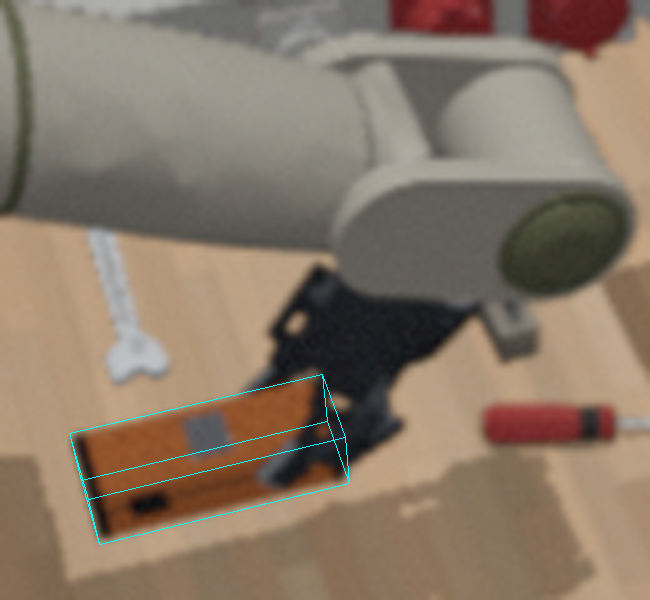

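The side view shows the held case inside the no-slip outline, level at z≈172, so nothing dipped. Now I'll turn it upright while carrying it over the stand.

```bash
cat > tgt.py <<'E'
from held import *
ST_,F0=0.055,np.array([558.5,-148,34.])
RF=R.from_euler('z',ST_)*R.from_euler('y',17,degrees=True)
def target(fp,lift=0,phi=0.,rel=REL,extra=0.):
    fx,fy,fn=RF.as_matrix().T
    Rc=R.from_matrix(np.c_[fn,fy,-fx])
    class S(dict):pass
    _,m0,Rr=heldbox({"ee_rot":[1,0,0,0],"eef_pos":np.zeros(3)},phi,rel)
    Rt=Rc*Rr.inv(); mid=F0+RF.apply(fp)+[0,0,lift]
    return mid-Rt.apply(m0),Rt
E
python3 - <<'E'
from tgt import *
D=[([.31347,1.49847,1.33097],(176.32,494.23,230.71)),([.53461,1.4454,1.16238],(561.15,162.77,129.72)),([.48229,1.38525,1.27402],(560.63,163.54,181.31)),([.33742,1.81093,.99201],(450.51,140.40,110.45)),([.95269,1.2298,1.74415],(475.56,140.47,14.94)),([.75376,1.16296,2.00758],(476.35,140.5,168.93))]
A=[];b=[]
for (q2,q3,q5),(x,y,z) in D:
    r=np.sqrt(x*x+y*y-116.5**2);t=q2+q3+q5
    A+=[[np.sin(q2),np.sin(q2+q3),np.sin(t),0],[np.cos(q2),np.cos(q2+q3),np.cos(t),1]];b+=[r,z]
sol=np.linalg.lstsq(np.array(A),np.array(b),rcond=None)[0];print(sol,(np.array(A)@sol-b).round(1))
L1,L2,L3,d=sol
def ik(p,Rt):
    z=Rt.as_matrix()[:,2];w=p-L3*z;rho=np.hypot(*w[:2]);az=np.arctan2(w[1],w[0])
    j1=az-np.arcsin(116.5/rho);r=np.sqrt(rho**2-116.5**2);h=w[2]-d;D=np.hypot(r,h)
    q3=np.pi-np.arccos((L1**2+L2**2-D*D)/(2*L1*L2));g=np.arccos((L1**2+D*D-L2**2)/(2*L1*D))
    q2=np.pi/2-np.arctan2(h,r)-g;f=q2+q3
    fd=np.array([np.sin(f)*np.cos(j1),np.sin(f)*np.sin(j1),np.cos(f)])
    return dict(w=w.round(0),j1=j1.round(2),q2=q2.round(2),q3=q3.round(2),j5=np.arccos(fd@z).round(2),zloc=(R.from_euler('z',-j1).apply(z)).round(2),f=f.round(2))
for l in(60,0):
    p,Rt=target([0,0,80],l);print(p,Rt.as_matrix()[:,2],ik(p,Rt))
p,Rt=target([0,0,80],70)
plan(p,Rt,20)
E
```

```text
[420.45484696 390.00125287 248.48160465 172.03311567] [-3.6 -0.3 -0.7  0.4 -4.3  0.7  9.  -3.1  4.3  1.  -3.4  1.3]
[ 592.79665557 -146.1117796   193.7728876 ] [ 0.46876167  0.02580792 -0.88294759] {'w': array([ 476., -153.,  413.]), 'j1': np.float64(-0.54), 'q2': np.float64(0.31), 'q3': np.float64(1.68), 'j5': np.float64(0.78), 'zloc': array([ 0.39,  0.27, -0.88]), 'f': np.float64(1.99)}
[ 592.79665557 -146.1117796   133.7728876 ] [ 0.46876167  0.02580792 -0.88294759] {'w': array([ 476., -153.,  353.]), 'j1': np.float64(-0.54), 'q2': np.float64(0.38), 'q3': np.float64(1.75), 'j5': np.float64(0.64), 'zloc': array([ 0.39,  0.27, -0.88]), 'f': np.float64(2.14)}
[[0.3, 1.4, -0.5, 0.0, 3.5, 0.0], [0.3, 1.5, -0.6, 0.0, 4.0, -0.5], [0.4, 1.4, -0.4, 0.0, 3.5, 0.0], [0.3, 1.4, -0.5, 0.0, 3.5, 0.0], [0.4, 1.5, -0.5, 0.0, 3.5, -0.5], [0.5, 1.4, -0.4, 0.0, 4.0, 0.0], [0.4, 1.4, -0.4, 0.0, 3.5, -0.5], [0.5, 1.5, -0.3, 0.0, 3.5, 0.0], [0.5, 1.4, -0.4, 0.0, 4.0, 0.0], [0.5, 1.5, -0.3, -0.5, 3.5, -0.5]]
[[0.5, 1.4, -0.2, 0.0, 3.5, 0.0], [0.5, 1.5, -0.3, 0.0, 3.5, 0.0], [0.5, 1.4, -0.2, 0.0, 4.0, -0.5], [0.5, 1.5, -0.1, 0.0, 3.5, 0.0], [0.6, 1.4, -0.1, 0.0, 3.5, 0.0], [0.5, 1.5, -0.1, 0.0, 4.0, -0.5], [0.6, 1.4, -0.1, 0.0, 3.5, 0.0], [0.5, 1.5, 0.0, 0.0, 3.5, 0.0], [0.6, 1.5, 0.0, 0.0, 3.5, -0.5], [0.5, 1.4, 0.0, 0.0, 4.0, 0.0]]
end [ 592.6 -146.   204.2] rot err deg 0.15
```

Request:
move_arm([
  [0.3,1.4,-0.5,0,3.5,0],
  [0.3,1.5,-0.6,0,4,-0.5],
  [0.4,1.4,-0.4,0,3.5,0],
  [0.3,1.4,-0.5,0,3.5,0],
  [0.4,1.5,-0.5,0,3.5,-0.5],
  [0.5,1.4,-0.4,0,4,0],
  [0.4,1.4,-0.4,0,3.5,-0.5],
  [0.5,1.5,-0.3,0,3.5,0],
  [0.5,1.4,-0.4,0,4,0],
  [0.5,1.5,-0.3,-0.5,3.5,-0.5],
])

```text
time_s: 15.55
eef_pos: [534.2, -3.6, 183.8]
ee_rot: [-0.002, 0.997, 0.015, -0.074]
force: [0.5, -0.5, -6.1]
grip_width: 0.615
```

```bash
python3 - <<'E'
from tgt import *
s=ctrl.sense();print(s["eef_pos"],s["joints"],s["force"],s["wrist_torque"],heldbox(s)[0][:,2].min())
p,Rt=target([0,0,80],70)
plan(p,Rt,10)
E
```

```text
[534.21705249  -3.55541595 183.8420592 ] [-0.21187953  0.45703213  1.42494798 -0.02951346  1.40570008  1.33537205] [ 0.49212838 -0.45723712 -6.05212154] [ 0.01218205 -0.50181903  0.01489022] 106.23480782893357
[[0.5, 1.4, -0.3, 0.0, 3.5, 0.0], [0.5, 1.5, -0.2, 0.0, 4.0, -0.5], [0.6, 1.4, -0.3, 0.0, 3.5, 0.0], [0.5, 1.5, -0.1, 0.0, 3.5, 0.0], [0.5, 1.4, -0.2, 0.0, 4.0, -0.5], [0.6, 1.5, -0.1, 0.0, 3.5, 0.0], [0.5, 1.4, -0.1, 0.0, 3.5, 0.0], [0.6, 1.5, 0.0, 0.0, 3.5, 0.0], [0.6, 1.4, -0.1, 0.0, 4.0, -0.5], [0.5, 1.5, 0.1, 0.0, 3.5, 0.0]]
end [ 592.9 -146.3  203.5] rot err deg 0.15
```

Request:
move_arm([
  [0.5,1.4,-0.3,0,3.5,0],
  [0.5,1.5,-0.2,0,4,-0.5],
  [0.6,1.4,-0.3,0,3.5,0],
  [0.5,1.5,-0.1,0,3.5,0],
  [0.5,1.4,-0.2,0,4,-0.5],
  [0.6,1.5,-0.1,0,3.5,0],
  [0.5,1.4,-0.1,0,3.5,0],
  [0.6,1.5,0,0,3.5,0],
  [0.6,1.4,-0.1,0,4,-0.5],
  [0.5,1.5,0.1,0,3.5,0],
])

```text
time_s: 16.55
eef_pos: [592.5, -145.6, 202.8]
ee_rot: [-0.009, 0.97, 0.027, 0.241]
force: [0.3, 0.5, -6.0]
grip_width: 0.623
```

```bash
python3 - <<'E'
from tgt import *
s=ctrl.sense();b,m,Rc=heldbox(s);print(s["eef_pos"],s["joints"],s["force"],s["wrist_torque"],b[:,2].min())
print("mid floor",RF.inv().apply(m-F0),"\n",(RF.inv()*Rc).as_matrix().round(3))
S=[(b,BE,(255,255,0))]+sets(SY=-148)[:2]
ov("side",eyes.capture("side"),(190,130,310,280),4,"pics/s7.png",S)
ov("top",eyes.capture("top"),(240,150,350,240),6,"pics/t7.png",S)
E
```

```text
[ 592.45892881 -145.60575928  202.83161991] [-0.54940573  0.30778933  1.66419197  0.38590154  0.7993959   0.74685038] [ 0.26896619  0.54132167 -6.02113459] [-0.00334737  0.55452631 -0.00415107] 96.52780211858743
mid floor [-20.52890884   0.61139529 145.95701803] 
 [[ 0.002 -0.003 -1.   ]
 [-0.004  1.    -0.003]
 [ 1.     0.004  0.002]]
```

View pics/s7.png

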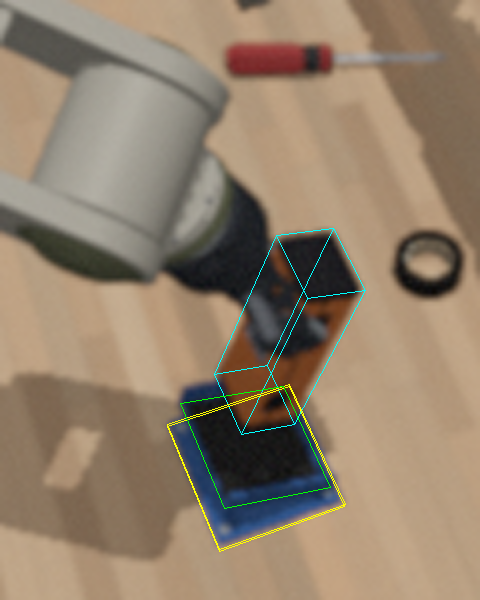

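View pics/t7.png

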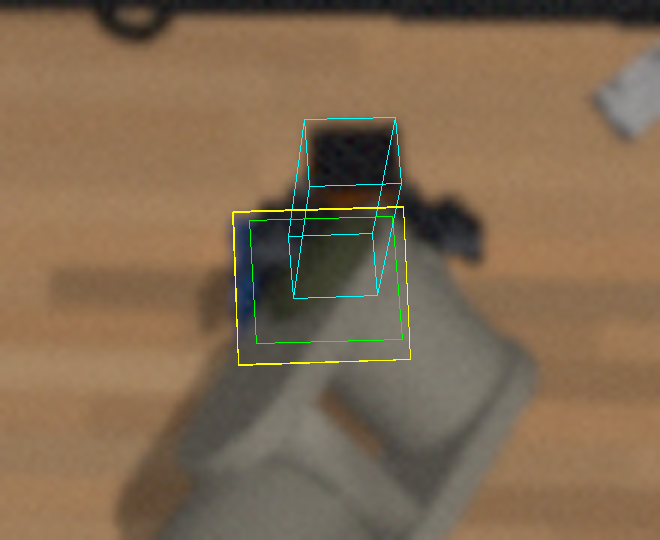

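The side view shows the case upright along the floor normal, matching the predicted outline: top face at (318,262), bottom edge at (268,430), over the mat. The top view agrees. Lowering it vertically, first 60 mm.

Request:
move_arm([
  [-0.2,0,0.4,0,0,0],
  [-0.3,0,0.6,0,0,0],
  [-0.4,0,0.7,0,0,0],
  [-0.4,0,0.7,0,0,0],
  [-0.4,0,0.8,0,0,0],
  [-0.4,0,0.7,0,0,0],
  [-0.3,0,0.6,0,0,0],
  [-0.2,0,0.4,0,0,0],
  [-0.1,0,0.2,0,0,0],
  [0,0,0,0,0,0],
])

```text
time_s: 17.65
eef_pos: [593.7, -145.8, 146.6]
ee_rot: [-0.008, 0.97, 0.027, 0.242]
force: [-0.0, -0.3, -5.6]
grip_width: 0.614
```

```bash
cat > chk.py <<'E'
from tgt import *
s=ctrl.sense();b,m,Rc=heldbox(s);print(s["eef_pos"],s["force"].round(2),s["wrist_torque"].round(3),s["grip_width"])
print("mid floor",RF.inv().apply(m-F0),"\n",(RF.inv()*Rc).as_matrix().round(3),"down in tool",q2R(s["ee_rot"]).inv().apply([0,0,-1]).round(3))
E
python3 chk.py
```

```text
[ 593.7078437  -145.77636352  146.63250569] [-0.02 -0.26 -5.65] [-0.046  0.593 -0.021] 0.6139579409976844
mid floor [-2.8664692   0.32247111 92.56832285] 
 [[-0.    -0.001 -1.   ]
 [-0.002  1.    -0.001]
 [ 1.     0.002 -0.   ]] down in tool [-0.47   0.002  0.883]
```

Request:
move_arm([
  [-0.05,0,0.1,0,0,0],
  [-0.05,0,0.1,0,0,0],
  [-0.05,0,0.1,0,0,0],
  [-0.05,0,0.1,0,0,0],
  [-0.05,0,0.1,0,0,0],
  [-0.05,0,0.1,0,0,0],
  [-0.05,0,0.1,0,0,0],
  [-0.05,0,0.1,0,0,0],
  [0,0,0,0,0,0],
  [0,0,0,0,0,0],
])

```text
time_s: 18.65
eef_pos: [594.0, -145.8, 137.9]
ee_rot: [-0.008, 0.97, 0.027, 0.242]
force: [0.5, 0.1, -6.1]
grip_width: 0.617
```

Request:
move_arm([
  [-0.05,0,0.08,0,0,0],
  [0,0,0,0,0,0],
  [-0.05,0,0.08,0,0,0],
  [0,0,0,0,0,0],
  [-0.05,0,0.08,0,0,0],
  [0,0,0,0,0,0],
  [0,0,0,0,0,0],
  [0,0,0,0,0,0],
  [0,0,0,0,0,0],
  [0,0,0,0,0,0],
])

```text
time_s: 19.65
eef_pos: [593.8, -145.7, 135.1]
ee_rot: [-0.008, 0.97, 0.027, 0.242]
force: [0.9, 0.5, -5.9]
grip_width: 0.617
```

```bash
python3 chk.py
```

```text
[ 593.75394369 -145.7361847   135.08401726] [ 0.89  0.47 -5.93] [-0.14   0.598 -0.014] 0.6172168896849052
mid floor [ 0.56160853  0.35625668 81.5377549 ] 
 [[-0.    -0.001 -1.   ]
 [-0.001  1.    -0.001]
 [ 1.     0.001 -0.   ]] down in tool [-0.47   0.002  0.883]
```

Not in contact yet. Continuing in 1 mm steps.

Request:
move_arm([
  [-0.05,0,0.09,0,0,0],
  [0,0,0,0,0,0],
  [0,0,0,0,0,0],
  [-0.05,0,0.09,0,0,0],
  [0,0,0,0,0,0],
  [0,0,0,0,0,0],
  [0,0,0,0,0,0],
  [0,0,0,0,0,0],
  [0,0,0,0,0,0],
  [0,0,0,0,0,0],
])

```text
time_s: 20.65
eef_pos: [594.3, -145.8, 134.2]
ee_rot: [-0.007, 0.97, 0.027, 0.243]
force: [-0.6, 2.1, 5.8]
grip_width: 0.621
```

```bash
python3 chk.py
```

```text
[ 594.28849918 -145.79127631  134.18051592] [-0.56  2.05  5.81] [0.554 0.171 0.155] 0.6210215533623326
mid floor [ 1.38507248  0.25736515 80.82148218] 
 [[-0.002 -0.001 -1.   ]
 [-0.001  1.    -0.001]
 [ 1.     0.001 -0.002]] down in tool [-0.472  0.001  0.882]
```

Contact: the force went from −6 to +5.8 N, and the computed middle is 80.8 mm off the floor. I'll relax the grip, then open.

Request:
move_arm([
  [0,0,0,0,0,0],
  [0,0,0,0,0,0],
  [0,0,0,0,0,0],
  [0,0,0,0,0,0],
  [0,0,0,0,0,0],
  [0,0,0,0,0,0],
  [0,0,0,0,0,0],
  [0,0,0,0,0,0],
  [0,0,0,0,0,0],
  [0,0,0,0,0,0],
], newtons=25)

```text
time_s: 21.65
eef_pos: [594.3, -145.8, 134.2]
ee_rot: [-0.007, 0.97, 0.027, 0.243]
force: [-1.1, 3.7, 5.8]
grip_width: 0.617
```

Request:
move_arm([
  [0,0,0,0,0,0],
  [0,0,0,0,0,0],
  [0,0,0,0,0,0],
  [0,0,0,0,0,0],
  [0,0,0,0,0,0],
  [0,0,0,0,0,0],
  [0,0,0,0,0,0],
  [0,0,0,0,0,0],
  [0,0,0,0,0,0],
  [0,0,0,0,0,0],
], grip=8.5)

```text
time_s: 22.65
eef_pos: [593.7, -145.8, 133.0]
ee_rot: [-0.008, 0.97, 0.027, 0.242]
force: [0.0, 0.3, 1.0]
grip_width: 0.994
```

```bash
cat > fin.py <<'E'
import sys
from tgt import *
s=ctrl.sense();print(s["eef_pos"],s["force"].round(2),s["grip_width"])
fx,fy,fn=RF.as_matrix().T;bx=np.array([[i*80,j*27,k*22] for k in(-1,1) for i in(-1,1) for j in(-1,1)])
b=R.from_matrix(np.c_[fn,fy,-fx]).apply(bx)+F0+RF.apply([1,0,80])
S=[(b,BE,(255,255,0))]+sets(SY=-148)[:2]
k=sys.argv[1]
ov("side",eyes.capture("side"),(190,130,310,280),4,f"pics/s{k}.png",S)
ov("top",eyes.capture("top"),(240,150,350,240),6,f"pics/t{k}.png",S)
E
python3 fin.py 8
```

```text
[ 593.72006958 -145.76419618  133.00655951] [0.04 0.34 0.99] 0.9939856900211811
```

View pics/s8.png

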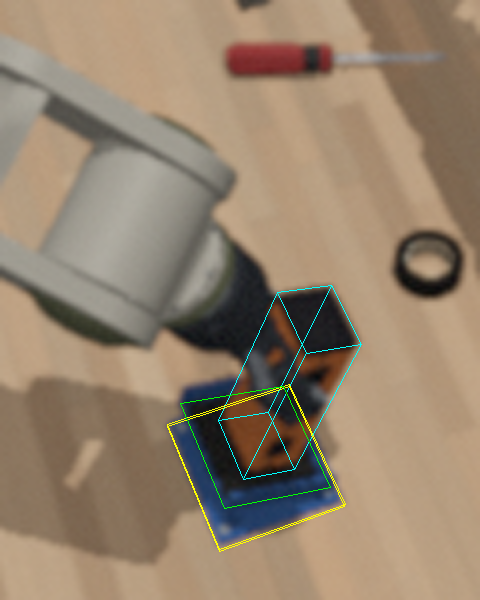

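The case stands released, in the predicted place: top at (320,320), bottom edge at (270,470), parallel to the outline. I'll back out straight along the tool axis.

Request:
move_arm([
  [0,0,-0.4,0,0,0],
  [0,0,-0.7,0,0,0],
  [0,0,-1,0,0,0],
  [0,0,-1.3,0,0,0],
  [0,0,-1.6,0,0,0],
  [0,0,-2,0,0,0],
  [0,0,-2,0,0,0],
  [0,0,-2,0,0,0],
  [0,0,-2,0,0,0],
  [0,0,-1,0,0,0],
])

```text
time_s: 23.75
eef_pos: [527.6, -149.9, 259.0]
ee_rot: [-0.007, 0.97, 0.027, 0.243]
force: [-0.0, -0.1, -0.8]
grip_width: 0.993
```

```bash
python3 fin.py 9
```

```text
[ 527.55016127 -149.88999017  259.0412321 ] [-0.04 -0.07 -0.77] 0.9929766785067992
```

View pics/s9.png

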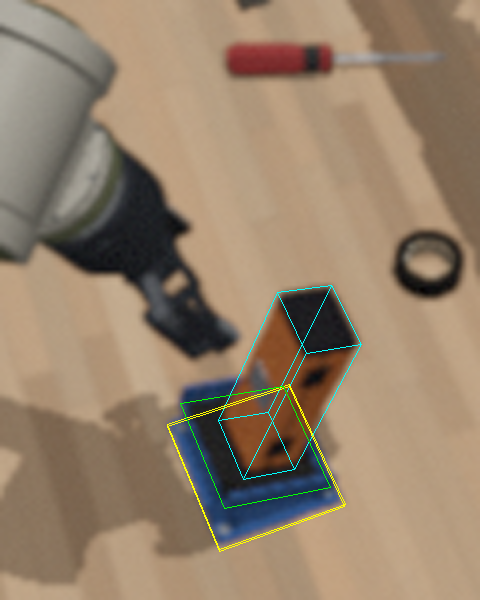

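View pics/t9.png

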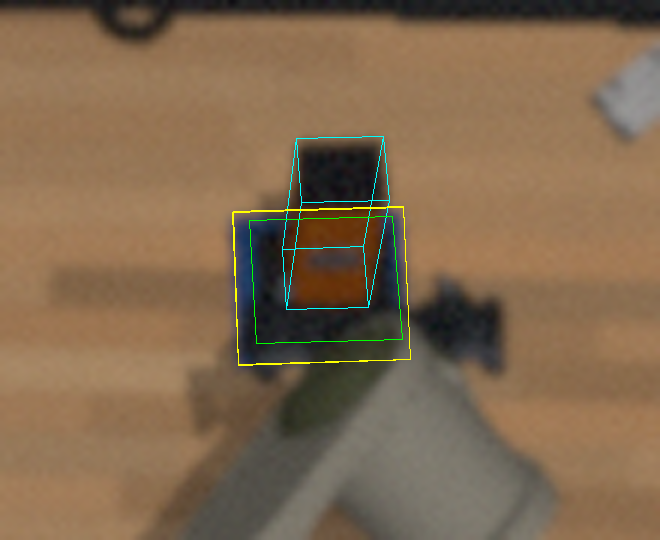

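Both views show the case standing on the mat inside the predicted outline, well between the cheeks (bottom at (330,300) in the top crop). The gripper is clear. Handing in.

```bash
python3 - <<'E'
from rig import order,ctrl
print(ctrl.sense()["time_s"]);print(order.finish_job())
E
```

```text
23.85
the job is handed in; nothing more can be done
None
```

The case is standing by itself on its heavy end on the stand floor, released, and I handed the job in at 23.85 s. No verdict came back.

- **Finding the heavy end:** I lifted the case by its middle to about 195 mm. The wrist moment (0.2 N·m, roughly 34 mm × 6 N) marked the end nearest the stand as heavy. The sign and size held up after I turned the case in the air and again when I lifted it from the light end.
- **Placing it:** I laid the case down with the heavy end toward the robot. I then regripped it near the light end with the tool tilted 45°, turned it upright and lowered it in 1 mm steps. Contact force on the floor was about 12 N.
- **Last checks:** After release and retreat, both pictures matched the predicted upright pose to within about 2 mm. That puts the middle near x = 1, y = 0 and z = 80 mm in the floor frame, with the broad faces looking up and down the slope. The gripper was clear and the force reading was near zero.
- **Not fully checked:** The bystanders in view looked unmoved, but I did not measure them. In the first top picture the mat looked 2 to 6 mm off my stand fit in y, so I shifted the target by 1 mm. That is well inside the 24 mm allowed.

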